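Pack up the nose of the case tester

TASK

The steel nose of the crank-operated case tester hangs 37 mm above the bench. Choose the two packing bars that together fill that gap snugly, lay them flat one on the other, lined up with the nose, and slide their ends in under it by at least 20 mm without forcing anything against the tester. Leave the bar you do not need where it lies.

Things in the scene. Friction and masses are not known exactly. Their poses are not given: they have to be found in the camera images.
- tester: Fixed machine (white housing 120 wide, 115 high, steel chamber on top to 236, handwheel on one side). Its steel nose, 90 wide, 22 thick, rounded front, juts 75 out over the bench, underside 37 mm up; open below at front and sides, closed 75 mm in by the housing. Origin: on the bench below the middle of the nose's front edge. x: level, in under the nose (roughly robot-right); y: along that edge; z up.
- packer_thin: The thinnest of three plain grey plastic packing bars of one outline, 120 x 40 mm; this one is 14 mm thick, about 95 g. All lie flat on the bench, each in any of three places. Origin: centre of its underside; x along its 120 mm length (either end may lead), y across its 40 mm width, z up through its thickness.
- packer_middle: The middle of three plain grey plastic packing bars of one outline, 120 x 40 mm; this one is 20 mm thick, about 135 g. All lie flat on the bench, each in any of three places. Origin: centre of its underside; x along its 120 mm length (either end may lead), y across its 40 mm width, z up through its thickness.
- packer_thick: The thickest of three plain grey plastic packing bars of one outline, 120 x 40 mm; this one is 28 mm thick, about 190 g. All lie flat on the bench, each in any of three places. Origin: centre of its underside; x along its 120 mm length (either end may lead), y across its 40 mm width, z up through its thickness.
Things that resemble listed ones, but are neither listed nor needed, are in the scene too. What is shaped like the packer_thin but orange is not meant.

How it is judged:
By the outcome, as a careful person would: the job done as asked, in the order asked, and still so for the second after the job is handed in, with the robot touching nothing.
It also fails if it takes over 64 s, if anything falls off the work surface, if the arm or the gripper's body presses on something with over 40 N, if the wrist force passes 120 N, or if a joint passes its speed limit or range.

ROBOT

A 6-joint arm with a two-finger parallel gripper is mounted at the origin on the work surface. World frame = base frame: x ahead of the robot, y to its left, z up, the work surface at z = 0. Lengths are in mm, angles in rad, forces in N, time in s.
With the tool pointing down it reaches from about 300 to 775 mm from the base axis. Payload 14.6 kg.
Tool frame: the origin (TCP) lies between the finger pads; the fingertips stand 25 mm ahead of it and the grasp point (between the pads) lies 6 mm ahead of it; y points along the fingers, z is the direction in which the jaws open and shut, and the axes are right-handed (so a half turn about y gives the same grasp; the last joint's range is limited). The gripper opens to 94 mm and grips with 3 to 60 N. Pads are 16 mm wide; open, the fingers measure 119 mm over their backs; the gripper's body (75 mm by 177 mm) begins 78 mm behind the grasp point.
Start: joints at [-1.193, 0.3, 1.521, -0, 1.321, -0.067], TCP at [236.644, -496.476, 207.746] pointing down, gripper open.
Joint ranges: [-3.03, 3.03], [-0.79, 2.21], [0.23, 2.52], [-1.04, 4.18], [0, 3.07], [-2.55, 2.55]. Speed limits (rad/s): [2.22, 2.22, 2.57, 3.14, 3.14, 3.14].

INTERFACE

Orientations are given as a 3x3 rotation matrix whose columns are the frame's x, y, z axes.
In Python, from station import readout, viewer, ticket gives the robot as it stands. The module is installed in compiled form; this text tells all that it offers.
- The arm moves only by the tool drive_tool, never from a script. Its argument "motion" is a list of rows, each an object with "travel": the shift along the tool's x, y, z in mm, a list of three; "spin": the turn about the tool's y in rad. In form: [{"travel": [x, y, z], "spin": spin}, ...]. A call has exactly 8 rows; each row shifts and turns the pose as measured when the row begins, along the tool's axes as they then stand; what a row does not reach is not made up. A row lasts 1/8 s, in which the tool goes at most 62.5 mm and 10.7 degrees, less where a joint would pass 70% of its speed; a pose out of reach is approached as far as the arm can. A call with a gripper value outside its range is refused whole. "fingers" is the finger opening in mm, from 0 to 94, set as the call begins (left out, the last holds). The fingers move at their own pace and stop on an object; "squeeze" is the grip in N (left out, the last holds). Time passes only in rows, so rows that do not move let the fingers close, or fill a call up. It gives the time, the measured TCP pose, the force and the opening at its end, in the units of the state.
- readout.state(): the state, without advancing time (a new reading comes with each control period).
- viewer.read_camera(name): name is "scene" or "top" or "wrist"; returns a dict with "image" (420x560x3 uint8, red, green, blue), "fx", "fy", "cx", "cy" (pixels), "dist" ([k1, k2, p1, p2, k3] as OpenCV has them; the pictures are not rectified), "origin" and "orientation" of the camera in the world; the wrist camera has in their place "T_tool_cam" (4x4, takes a point from camera to tool coordinates, whose origin is the TCP and whose axes are the tool frame's). Camera axes: x right, y down, z forward; pixel columns grow to the right and rows downward; lengths in mm; the calibration is good to about 2 mm. A picture is of the moment at which its call begins: read the wrist's pose just before it. There is no depth.
- ticket.sign_off(): hands the job in, once; it reports no verdict.
The state is a dict: "clock": time; "q": joint angles; "joint_vel": joint speeds; "effort": joint torques, N m; "eef_pos": TCP position; "ee_rot": TCP orientation; "force": force on the tool from outside, world axes, zero at the start; "wrist_torque": the same for the moment, N m; "gripper_width": finger opening in mm.
Only numpy, scipy, OpenCV 4.12 (cv2) and the standard library are available. Lean on these libraries where they do the work, as an engineer would, in place of code of your own. Each camera call takes 0.05 s, during which the arm holds its last target.

## Working session

There is one attempt and no reset: what is moved stays moved. The work goes in short steps, Python scripts to look and compute and a tool call to move; the robot and the scene stay as the last step left them, time stands still between calls to the robot, and variables do not carry over. Pictures are saved under pics/ and viewed, and the job is handed in when it is done.

Besides the shell and the picture viewer there is one more tool, called after "Request:" in YAML: its name, and indented under it one key for each argument. drive_tool: Moves the arm, as the interface text tells. Its arguments: {"type":"object","properties":{"motion":{"type":"array","items":{"type":"object","properties":{"travel":{"type":"array","items":{"type":"number"}},"spin":{"type":"number"}}}},"fingers":{"type":"number"},"squeeze":{"type":"number"}},"required":["motion"]}

```bash
mkdir -p pics; python3 - <<'E'
from station import readout, viewer
import cv2,numpy as np
s=readout.state(); print(s)
for n in("scene","top","wrist"):
    c=viewer.read_camera(n); cv2.imwrite(f"pics/{n}0.png",c["image"][:,:,::-1])
    print({k:(np.round(v,3).tolist() if k!="image" else 0) for k,v in c.items()})
E
```

```text
{'clock': 0.0, 'q': array([-1.19262149e+00,  3.00439673e-01,  1.52161216e+00,  7.45571843e-06,
        1.32070261e+00, -6.66104662e-02]), 'joint_vel': array([ 0.00274638, -0.00089695, -0.00109011,  0.00085854, -0.0003138 ,
       -0.00087487]), 'effort': array([ 3.07267692e-03, -5.31791639e+01, -3.52731442e+01,  7.09113549e-02,
        2.43796018e-02, -8.73013005e-05]), 'eef_pos': array([ 236.53789479, -496.23471523,  207.19042328]), 'ee_rot': array([[-9.02703876e-01, -4.22249105e-04,  4.30262169e-01],
       [-4.30262368e-01,  1.08236686e-03, -9.02703231e-01],
       [-8.45358797e-05, -9.99999325e-01, -1.15873466e-03]]), 'force': array([0.2083992 , 0.86785265, 0.2408707 ]), 'wrist_torque': array([ 0.01163535, -0.03672348, -0.01158266]), 'gripper_width': 94.10377390492125}
{'image': 0, 'fx': 402.657, 'fy': 402.657, 'cx': 290.642, 'cy': 205.597, 'dist': [-0.116, 0.0, 0.0, 0.0, 0.0], 'origin': [1230.938, -53.838, 625.489], 'orientation': [[0.284, 0.636, -0.717], [0.959, -0.177, 0.222], [0.014, -0.751, -0.66]]}
{'image': 0, 'fx': 443.851, 'fy': 443.851, 'cx': 279.313, 'cy': 201.806, 'dist': [0.004, 0.0, 0.0, 0.0, 0.0], 'origin': [374.403, 174.424, 1081.497], 'orientation': [[0.02, -0.976, 0.217], [-1.0, -0.021, 0.001], [0.004, -0.217, -0.976]]}
{'image': 0, 'fx': 307.465, 'fy': 307.465, 'cx': 284.372, 'cy': 212.286, 'dist': [-0.07, 0.0, 0.0, 0.0, 0.0], 'T_tool_cam': [[-0.001, 0.969, 0.248, -71.067], [-0.001, -0.248, 0.969, -177.473], [1.0, 0.001, 0.001, -0.829], [0.0, 0.0, 0.0, 1.0]]}
```

View pics/scene0.png

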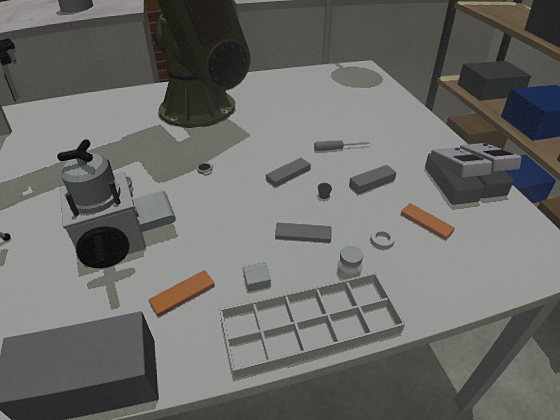

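View pics/top0.png

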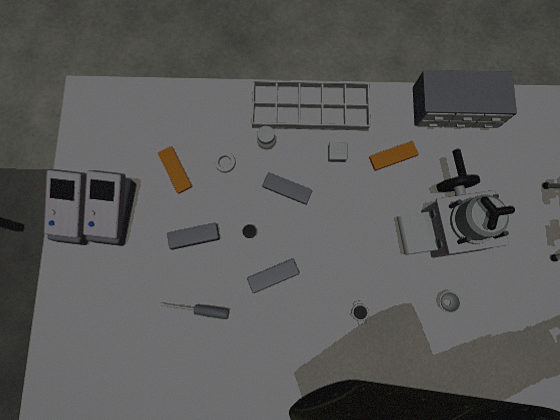

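View pics/wrist0.png

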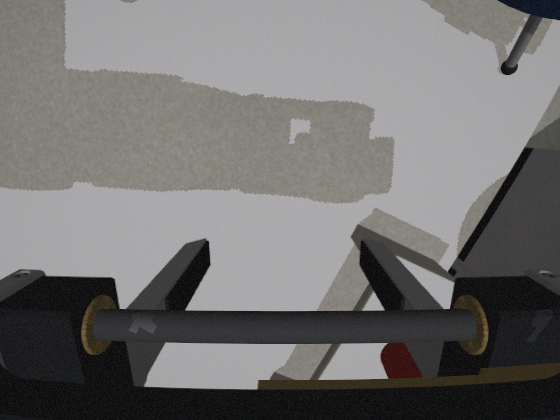

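The top view shows grey bars near (287,188), (193,236) and (273,275), with the nose at about (415,235) pointing left (+y). The orange bars are decoys. Next I'll look at enlarged crops.

```bash
python3 - <<'E'
import cv2
a=cv2.imread("pics/top0.png");b=cv2.imread("pics/scene0.png")
cv2.imwrite("pics/topc.png",cv2.resize(a[165:300,150:330],None,fx=4.4,fy=4.4,interpolation=cv2.INTER_CUBIC))
cv2.imwrite("pics/topn.png",cv2.resize(a[180:270,390:520],None,fx=6,fy=6,interpolation=cv2.INTER_CUBIC))
cv2.imwrite("pics/scc.png",cv2.resize(b[145:255,255:415],None,fx=5,fy=5,interpolation=cv2.INTER_CUBIC))
cv2.imwrite("pics/scn.png",cv2.resize(b[170:260,60:190],None,fx=6,fy=6,interpolation=cv2.INTER_CUBIC))
E
```

```text
(no output)
```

View pics/topc.png

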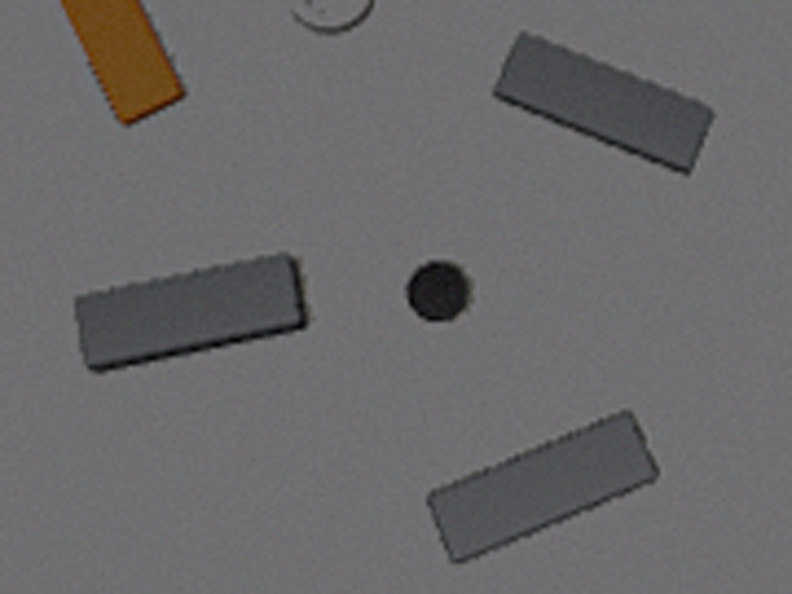

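View pics/scc.png

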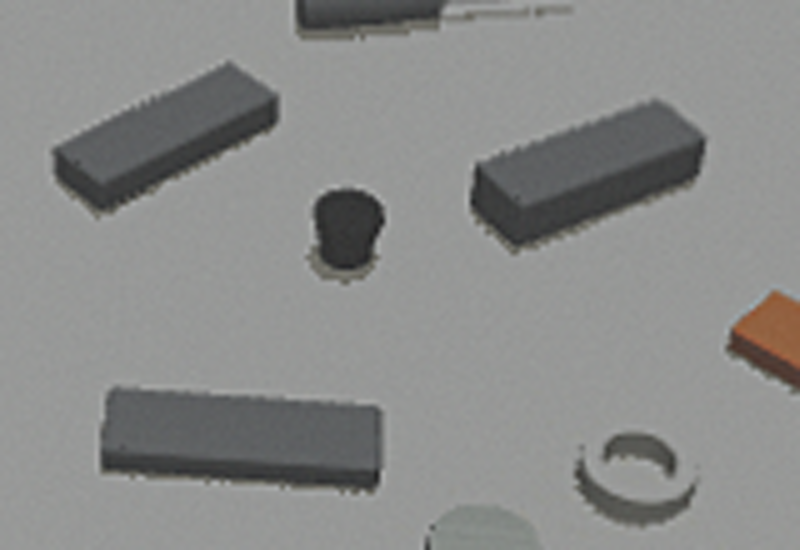

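View pics/topn.png

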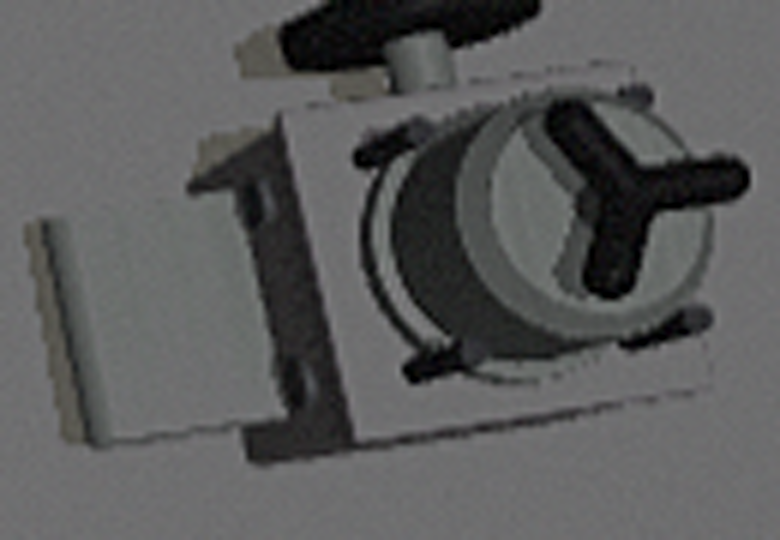

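View pics/scn.png

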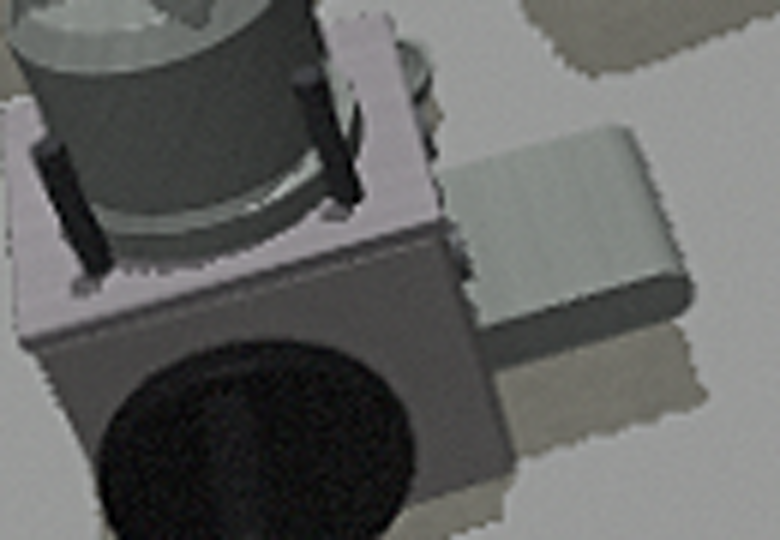

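Vertical edges in the scene crop: the bar at scene (372,180) is about 8.4 px tall, (289,172) about 5.8 px, and the nearest one, (303,233), only about 4.2 px. That makes them thick, middle and thin respectively. Now I'll measure their positions.

```bash
cat > h.py <<'E'
import numpy as np,cv2
from station import readout,viewer
def rays(c,px):
    K=np.array([[c["fx"],0,c["cx"]],[0,c["fy"],c["cy"]],[0,0,1]])
    u=cv2.undistortPoints(np.array(px,float).reshape(-1,1,2),K,np.array(c["dist"],float)).reshape(-1,2)
    d=np.c_[u,np.ones(len(u))]
    if "origin" in c: return np.array(c["origin"]),d@np.array(c["orientation"]).T
    s=c["state"];R=np.array(s["ee_rot"]);T=np.array(c["T_tool_cam"])
    return np.array(s["eef_pos"])+R@T[:3,3], d@(R@T[:3,:3]).T
def plane(c,px,z):
    o,d=rays(c,px); return o+d*((z-o[2])/d[:,2])[:,None]
def cam(n,save=None):
    s=readout.state(); c=viewer.read_camera(n); c["state"]=s
    if save: cv2.imwrite(f"pics/{save}.png",c["image"][:,:,::-1])
    return c
E
python3 - <<'E'
from h import *
c=cam("top"); g=cv2.cvtColor(c["image"],cv2.COLOR_RGB2GRAY)
print("bench",g[230:250,300:320].mean())
for n,p,t in(("thin",(287,188),14),("mid",(273,275),20),("thick",(193,236),28)):
    lev=np.median(g[p[1]-3:p[1]+4,p[0]-3:p[0]+4])
    m=(g<(lev+g[230:250,300:320].mean())/2).astype(np.uint8)
    n_,l=cv2.connectedComponents(m); m=(l==l[p[1],p[0]])
    m2=(m&(g>lev-14)).astype(np.uint8)
    m2=cv2.morphologyEx(m2,cv2.MORPH_OPEN,np.ones((3,3)))
    for mm in (m.astype(np.uint8),m2):
        P=np.argwhere(mm)[:,::-1]
        W=plane(c,P,t)[:,:2].astype(np.float32); r=cv2.minAreaRect(W)
        print(n,lev,np.round(r[0],1),np.round(r[1],1),round(r[2],1),"mean",W.mean(0).round(1))
# nose from crop corners (top face rear/front) z=59
def cr(u): return [((a+.5)/6-.5+390,(b+.5)/6-.5+180) for a,b in u]
N=plane(c,cr([(100,445),(275,418),(240,195),(62,218)]),59)
print(N.round(1)); 
F=plane(c,cr([(90,445),(45,220)]),48); print("front z48",F.round(1))
H=plane(c,cr([(355,442),(280,112),(712,390),(632,65)]),115); print("housing top",H.round(1))
B=plane(c,cr([(255,463)]),0);print("housing base corner",B.round(1))
s=cam("scene")
def cs(u): return [((a+.5)/6-.5+60,(b+.5)/6-.5+170) for a,b in u]
print("scene nose front z48",plane(s,cs([(692,292),(640,135)]),48).round(1))
print("scene nose side top z59",plane(s,cs([(660,272),(485,325)]),59).round(1))
E
```

```text
bench 110.765
thin 76.0 [647.4 157.8] [121.8  42.7] 68.7 mean [647.3 157.5]
thin 76.0 [649.5 157.6] [118.9  38.8] 68.7 mean [649.2 156.8]
mid 84.0 [432.7 187.3] [ 42.2 121.7] 24.2 mean [432.5 187.3]
mid 84.0 [433.3 187.4] [ 37.8 115.9] 23.8 mean [432.4 187.4]
thick 78.0 [522.  378.7] [ 45.  125.5] 13.2 mean [521.7 379.4]
thick 78.0 [523.8 383.2] [ 39.4 117.6] 13.4 mean [523.5 383.1]
[[ 485.4 -119.2   59. ]
 [ 497.2 -187.    59. ]
 [ 584.4 -178.1   59. ]
 [ 573.7 -108.1   59. ]]
front z48 [[ 486.5 -118.5   48. ]
 [ 574.9 -104.4   48. ]]
housing top [[ 482.3 -195.7  115. ]
 [ 604.8 -175.4  115. ]
 [ 504.  -326.9  115. ]
 [ 625.7 -308.2  115. ]]
housing base corner [[ 485.8 -198.7    0. ]]
scene nose front z48 [[ 577.2 -105.5   48. ]
 [ 483.6 -118.1   48. ]]
scene nose side top z59 [[ 576.3 -114.6   59. ]
 [ 587.3 -174.8   59. ]]
```

Request:
drive_tool:
  motion:
    - {"travel":[-39,0,-44],"spin":0}
    - {"travel":[-39,0,-44],"spin":0}
    - {"travel":[-39,0,-44],"spin":0}
    - {"travel":[-39,0,-44],"spin":0}
    - {"travel":[-39,0,-44],"spin":0}
    - {"travel":[-39,0,-44],"spin":0}
    - {"travel":[-39,0,-44],"spin":0}
    - {"travel":[-39,0,-44],"spin":0}
  fingers: 60
  squeeze: 20

```text
clock: 1.25
eef_pos: [368.8, -33.3, 207.4]
ee_rot: [[-0.906, 0.002, 0.424], [-0.424, 0.001, -0.906], [-0.002, -1.0, 0.0]]
force: [0.9, -0.9, -0.6]
gripper_width: 60.2
```

```bash
cat > d.py <<'E'
import sys
from h import *
def delta(x,y,z,yaw=None):
    s=readout.state();R=np.array(s["ee_rot"]);p=np.array(s["eef_pos"])
    cy=np.degrees(np.arctan2(R[1,0],R[0,0]))
    print("t",round(s["clock"],2),"pos",p.round(1),"yaw",round(cy,2),"w",round(s["gripper_width"],1),"F",np.round(s["force"],1))
    print("tool delta",(R.T@(np.array([x,y,z])-p)).round(1),"spin",None if yaw is None else round(-np.radians(yaw-cy),3), "tilt",R[:,1].round(4))
delta(*map(float,sys.argv[1:]))
E
python3 d.py 432.5 187.3 207 -65.8
```

```text
t 1.25 pos [368.8 -33.3 207.4] yaw -154.91 w 60.2 F [ 0.9 -0.9 -0.6]
tool delta [-151.2    0.7 -172.8] spin -1.555 tilt [ 2.2e-03  9.0e-04 -1.0e+00]
```

Request:
drive_tool:
  motion:
    - {"travel":[-38,0,-43],"spin":0}
    - {"travel":[-38,0,-43],"spin":0}
    - {"travel":[-38,0,-43],"spin":0}
    - {"travel":[-38,0,-43],"spin":0}
    - {"travel":[0,0,0],"spin":-0.185}
    - {"travel":[0,0,0],"spin":-0.185}
    - {"travel":[0,0,0],"spin":-0.185}
    - {"travel":[0,0,0],"spin":-0.185}

```text
clock: 2.25
eef_pos: [433.8, 199.4, 207.5]
ee_rot: [[-0.369, 0.003, 0.929], [-0.929, 0.001, -0.369], [-0.002, -1.0, 0.003]]
force: [-0.1, -0.9, -0.0]
gripper_width: 60.3
```

Request:
drive_tool:
  motion:
    - {"travel":[0,0,0],"spin":-0.185}
    - {"travel":[0,0,0],"spin":-0.185}
    - {"travel":[0,0,0],"spin":-0.185}
    - {"travel":[0,0,0],"spin":-0.185}
    - {"travel":[0,0,0],"spin":-0.07}
    - {"travel":[0,0,0],"spin":0}
    - {"travel":[0,0,0],"spin":0}
    - {"travel":[0,0,0],"spin":0}

```text
clock: 3.25
eef_pos: [433.5, 199.3, 207.1]
ee_rot: [[0.428, 0.002, 0.904], [-0.904, 0.0, 0.428], [0.001, -1.0, 0.002]]
force: [0.4, 0.0, 0.2]
gripper_width: 60.0
```

```bash
python3 d.py 432.5 187.3 207 -65.8; python3 -c "
from h import *
cam('wrist','w1')"
```

```text
t 3.25 pos [433.5 199.3 207.1] yaw -64.64 w 60.0 F [0.4 0.  0.2]
tool delta [10.4  0.1 -6. ] spin 0.02 tilt [ 2.2e-03  2.0e-04 -1.0e+00]
```

View pics/w1.png

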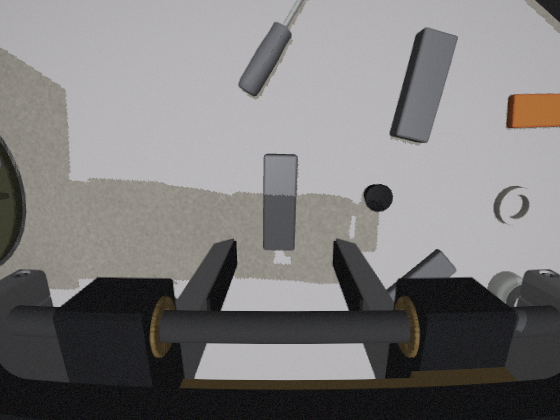

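The wrist view shows the middle bar at about (281,202) between the open fingers, and the thick bar at (425,85). I'll measure the middle bar here.

```bash
cat > wb.py <<'E'
import sys
from h import *
def bar(c,p,t,th):
    g=cv2.cvtColor(c["image"],cv2.COLOR_RGB2GRAY); hs=c["image"].astype(int)
    m=(g<th).astype(np.uint8)
    l=cv2.connectedComponents(cv2.morphologyEx(m,cv2.MORPH_OPEN,np.ones((3,3))))[1]
    P=np.argwhere(l==l[p[1],p[0]])[:,::-1]; print("px bbox",P.min(0),P.max(0),"lev",g[p[1],p[0]])
    r=cv2.minAreaRect(P.astype(np.float32)); b=cv2.boxPoints(r)
    for z in (t,0):
        W=plane(c,b,z); e=[W[1]-W[0],W[2]-W[1]]
        L=max(e,key=lambda v:np.linalg.norm(v))
        print("z",z,"ctr",W.mean(0).round(1),"len",[round(np.linalg.norm(v),1) for v in e],"yaw",round(np.degrees(np.arctan2(L[1],L[0])),1))
E
python3 -c "
from wb import *
c=cam('wrist');g=cv2.cvtColor(c['image'],cv2.COLOR_RGB2GRAY)
print(g[202,255:310],g[145:260:3,281])
for th in (110,125):bar(c,(281,202),20,th)"
```

```text
[145 144 143 142 145 145 139 135  87  70  84  84  87  85  83  86  85  84
  82  86  84  83  85  87  83  83  84  81  84  85  85  86  84  86  84  82
  82  82  87  74  73 121 146 140 137 138 139 143 142 141 137 139 142 146
 142] [184 181 181  47 140 140 137 136 138 137 136 133 134 134 133 133 131  87
  82  84  85  84  84  83  86  83  81  82  82  85  86  82  82  82  82 143
 185 183 182]
px bbox [263 195] [295 250] lev 84
z 20 ctr [442.2 164.6  20. ] len [np.float64(38.6), np.float64(70.9)] yaw -64.0
z 0 ctr [444.5 159.1   0. ] len [np.float64(40.8), np.float64(74.8)] yaw -64.0
px bbox [263 187] [296 250] lev 84
z 20 ctr [440.7 169.3  20. ] len [np.float64(80.7), np.float64(39.6)] yaw 114.4
z 0 ctr [442.9 164.    0. ] len [np.float64(85.1), np.float64(41.8)] yaw 114.4
```

```bash
python3 -c "
from wb import *
c=cam('wrist');
W=plane(c,[(264,154),(297.5,154),(263.5,249.5),(295.5,249.5)],20);print(W.round(1),W.mean(0),np.linalg.norm(W[0]-W[2]),np.linalg.norm(W[0]-W[1]))
d=W[2]+W[3]-W[0]-W[1];print(np.degrees(np.arctan2(d[1],d[0])))
g=cv2.cvtColor(c['image'],cv2.COLOR_RGB2GRAY);print(g[148:160,281],g[244:255,281],g[165,258:302],g[240,258:302])"
python3 d.py 432.5 187.3 130 -65.8
```

```text
[[390.4 233.4  20. ]
 [425.8 250.2  20. ]
 [439.3 124.7  20. ]
 [475.9 142.1  20. ]] [432.87272067 187.61005879  20.        ] 119.12414468107904 39.211120448198685
-65.45442331490723
[181 183 182 184 185 178  48  91 119 140 137 137] [ 78  82  81  81  81  94 138 182 184 183 185] [185 183 183 182 181 141 100 124 140 138 138 138 141 139 138 139 139 137
 137 138 137 136 139 138 139 135 137 134 137 137 133 135 136 137 133 133
 134 118  94  99 155 181 181 183] [145 145 145 142 135  58  72  85  86  84  82  83  82  80  84  81  81  83
  81  83  84  81  82  84  83  80  79  83  81  81  81  81  81  82  78  72
  94 149 145 143 143 147 147 145]
t 3.4 pos [433.5 199.3 207.1] yaw -64.6 w 59.9 F [ 0.6  0.4 -0.1]
tool delta [10.4 77.1 -6.2] spin 0.021 tilt [ 2.2e-03  2.0e-04 -1.0e+00]
```

Request:
drive_tool:
  motion:
    - {"travel":[10,0,-6],"spin":0.015}
    - {"travel":[0,35,0],"spin":0}
    - {"travel":[0,35,0],"spin":0}
    - {"travel":[0,35,0],"spin":0}
    - {"travel":[0,30,0],"spin":0}
    - {"travel":[0,15,0],"spin":0}
    - {"travel":[0,10,0],"spin":0}
    - {"travel":[0,0,0],"spin":0}

```text
clock: 4.4
eef_pos: [433.8, 184.0, 44.4]
ee_rot: [[0.409, 0.006, 0.912], [-0.912, 0.001, 0.409], [0.002, -1.0, 0.006]]
force: [0.0, -0.6, 0.1]
gripper_width: 59.9
```

```bash
python3 d.py 432.7 187.4 28 -65.5
```

```text
t 4.4 pos [433.8 184.   44.4] yaw -65.85 w 59.9 F [ 0.  -0.6  0.1]
tool delta [-3.6 16.4  0.3] spin -0.006 tilt [ 0.0062  0.0011 -1.    ]
```

Request:
drive_tool:
  motion:
    - {"travel":[-3.5,8,0],"spin":-0.006}
    - {"travel":[0,7,0],"spin":0}
    - {"travel":[0,0,0],"spin":0}
    - {"travel":[0,0,0],"spin":0}
    - {"travel":[0,0,0],"spin":0}
    - {"travel":[0,0,0],"spin":0}
    - {"travel":[0,0,0],"spin":0}
    - {"travel":[0,0,0],"spin":0}

```text
clock: 5.4
eef_pos: [433.6, 187.9, 30.5]
ee_rot: [[0.415, 0.01, 0.91], [-0.91, 0.002, 0.415], [0.002, -1.0, 0.01]]
force: [-0.0, -0.5, -0.0]
gripper_width: 59.8
```

Request:
drive_tool:
  motion:
    - {"travel":[0,0,0],"spin":0}
    - {"travel":[0,0,0],"spin":0}
    - {"travel":[0,0,0],"spin":0}
    - {"travel":[0,0,0],"spin":0}
    - {"travel":[0,0,0],"spin":0}
    - {"travel":[0,0,0],"spin":0}
    - {"travel":[0,0,0],"spin":0}
    - {"travel":[0,0,0],"spin":0}
  fingers: 30
  squeeze: 20

```text
clock: 6.4
eef_pos: [433.6, 187.9, 30.5]
ee_rot: [[0.415, 0.01, 0.91], [-0.91, 0.002, 0.415], [0.002, -1.0, 0.01]]
force: [-0.6, 0.6, -0.4]
gripper_width: 30.2
```

```bash
python3 d.py 432.7 187.4 28 -65.5
```

```text
t 6.4 pos [433.6 187.9  30.5] yaw -65.47 w 30.2 F [-0.6  0.6 -0.4]
tool delta [ 0.1  2.5 -1.1] spin 0.0 tilt [ 0.0097  0.0023 -1.    ]
```

The opening went to 30.2, so the jaws passed where the 40 mm bar should be. I'll look.

```bash
python3 -c "
from wb import *
cam('wrist','w2');cam('scene','s2');cam('top','t2')"
python3 -c "
import cv2
a=cv2.imread('pics/s2.png')[100:280,200:440];cv2.imwrite('pics/s2c.png',cv2.resize(a,None,fx=3.3,fy=3.3))"
```

```text
(no output)
```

View pics/s2c.png

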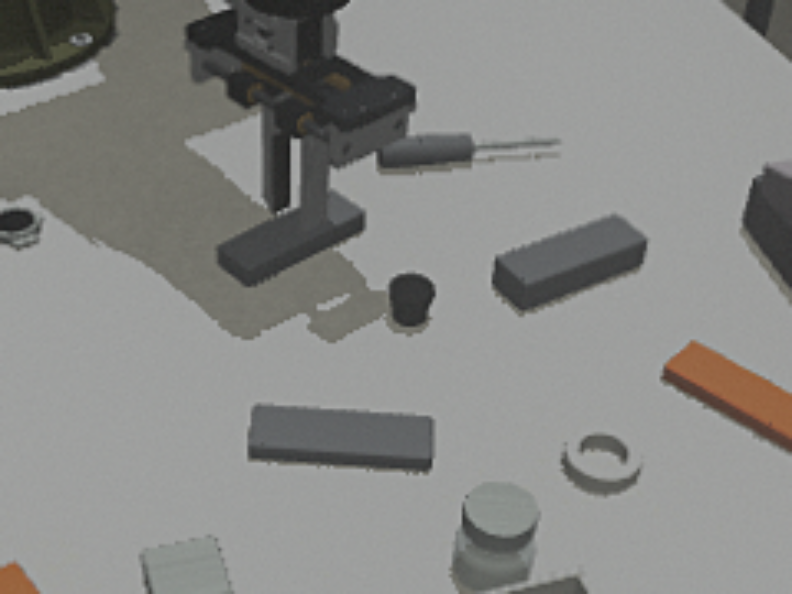

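View pics/w2.png

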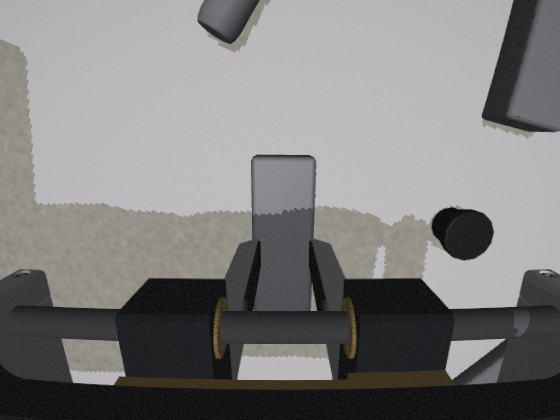

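```bash
python3 -c "
from wb import *
c=cam('wrist');print(c['state']['gripper_width'])
T=np.linalg.inv(np.array(c['T_tool_cam']))
K=np.array([[c['fx'],0,c['cx']],[0,c['fy'],c['cy']],[0,0,1]])
P=np.array([[x,25,z] for x in(-8,8) for z in(-20,-15,15,20)],float)
print(np.c_[P,cv2.projectPoints(P,cv2.Rodrigues(T[:3,:3])[0],T[:3,3],K,np.array(c['dist']))[0].reshape(-1,2)].round(0))
W=plane(c,[(252,156),(316,156)],20);print(W)
t=cv2.imread('pics/w2.png');cv2.imwrite('pics/w2c.png',cv2.resize(t[140:380,200:370],None,fx=2.5,fy=2.5))
s=cv2.imread('pics/s2.png')
cv2.imwrite('pics/s2d.png',cv2.resize(s[130:195,255:320],None,fx=9,fy=9,interpolation=cv2.INTER_CUBIC))
"
```

```text
29.98556493381533
[[ -8.  25. -20. 257. 230.]
 [ -8.  25. -15. 264. 230.]
 [ -8.  25.  15. 307. 230.]
 [ -8.  25.  20. 314. 230.]
 [  8.  25. -20. 257. 252.]
 [  8.  25. -15. 264. 252.]
 [  8.  25.  15. 307. 252.]
 [  8.  25.  20. 314. 252.]]
[[390.50849202 233.54685233  20.        ]
 [425.6910642  249.6293308   20.        ]]
```

View pics/w2c.png

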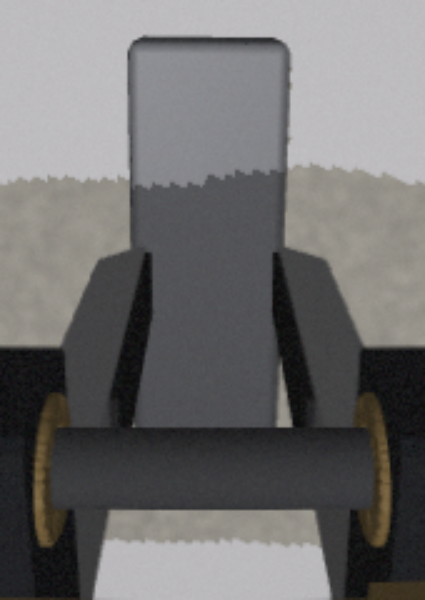

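View pics/s2d.png

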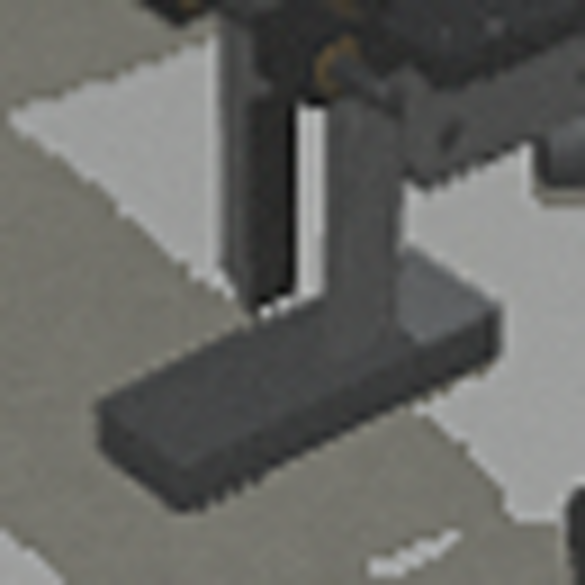

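```bash
python3 -c "
from wb import *
c=cam('scene');s=c['state'];R=s['ee_rot'];p=s['eef_pos']
o,d=rays(c,[((255+.5)/9+254.5,(310+.5)/9+129.5),((293+.5)/9+254.5,(290+.5)/9+129.5)])
for k in d:
  for zt in(-15,-17,-20,-26,-30):
    # intersect plane tool z=zt
    n=R[:,2]; t=(n@(p+n*zt-o))/(n@k); q=o+t*k; print(zt,q.round(1),(R.T@(q-p)).round(1))
"
```

```text
-15 [423.6 173.7  28.4] [  8.8   2.  -15. ]
-17 [421.1 174.4  26.6] [  7.1   3.8 -17. ]
-20 [417.3 175.5  23.8] [  4.5   6.5 -20. ]
-26 [409.8 177.6  18.3] [ -0.5  12.  -26. ]
-30 [404.8 179.   14.6] [ -3.9  15.7 -30. ]
-15 [417.7 186.6  28.9] [ -5.4   1.4 -15. ]
-17 [415.2 187.3  27.1] [ -7.1   3.3 -17. ]
-20 [411.4 188.5  24.3] [ -9.7   6.  -20. ]
-26 [403.8 190.7  18.8] [-14.9  11.5 -26. ]
-30 [398.8 192.2  15.1] [-18.4  15.1 -30. ]
```

The pictures from both cameras put the fingertips only about 3 mm ahead of the TCP, not the stated 25 mm, so the jaws closed above the bar. I'll reopen and go down slowly, watching the force.

Request:
drive_tool:
  motion:
    - {"travel":[0,0,0],"spin":0}
    - {"travel":[0,0,0],"spin":0}
    - {"travel":[0,0,0],"spin":0}
    - {"travel":[0,0,0],"spin":0}
    - {"travel":[0,1.5,-1],"spin":0}
    - {"travel":[0,1.5,0],"spin":0}
    - {"travel":[0,1.5,0],"spin":0}
    - {"travel":[0,1.5,0],"spin":0}
  fingers: 60

```text
clock: 7.65
eef_pos: [432.7, 187.4, 24.1]
ee_rot: [[0.415, 0.01, 0.91], [-0.91, 0.002, 0.415], [0.002, -1.0, 0.01]]
force: [-0.3, 0.3, -0.3]
gripper_width: 59.9
```

Request:
drive_tool:
  motion:
    - {"travel":[0,1,0],"spin":0}
    - {"travel":[0,1,0],"spin":0}
    - {"travel":[0,1,0],"spin":0}
    - {"travel":[0,1,0],"spin":0}
    - {"travel":[0,1,0],"spin":0}
    - {"travel":[0,0,0],"spin":0}
    - {"travel":[0,0,0],"spin":0}
    - {"travel":[0,0,0],"spin":0}

```text
clock: 8.65
eef_pos: [432.7, 187.5, 18.7]
ee_rot: [[0.415, 0.01, 0.91], [-0.91, 0.002, 0.415], [0.002, -1.0, 0.01]]
force: [0.9, 0.2, -0.4]
gripper_width: 60.2
```

Request:
drive_tool:
  motion:
    - {"travel":[0,1.5,0],"spin":0}
    - {"travel":[0,1.5,0],"spin":0}
    - {"travel":[0,1.5,0],"spin":0}
    - {"travel":[0,1.5,0],"spin":0}
    - {"travel":[0,1,0],"spin":0}
    - {"travel":[0,1,0],"spin":0}
    - {"travel":[0,0,0],"spin":0}
    - {"travel":[0,0,0],"spin":0}

```text
clock: 9.65
eef_pos: [432.8, 187.5, 10.1]
ee_rot: [[0.415, 0.01, 0.91], [-0.91, 0.002, 0.415], [0.002, -1.0, 0.01]]
force: [0.5, 0.2, -0.1]
gripper_width: 60.0
```

```bash
python3 -c "
from wb import *
cam('wrist');c=cam('scene','s3')
s=cv2.imread('pics/s3.png')
cv2.imwrite('pics/s3d.png',cv2.resize(s[130:195,255:320],None,fx=9,fy=9,interpolation=cv2.INTER_CUBIC))
";python3 d.py 432.7 187.4 10
```

```text
t 9.75 pos [432.8 187.5  10. ] yaw -65.47 w 59.8 F [ 0.1 -0.7 -0.6]
tool delta [ 0.1  0.  -0.1] spin None tilt [ 0.0095  0.0022 -1.    ]
```

View pics/s3d.png

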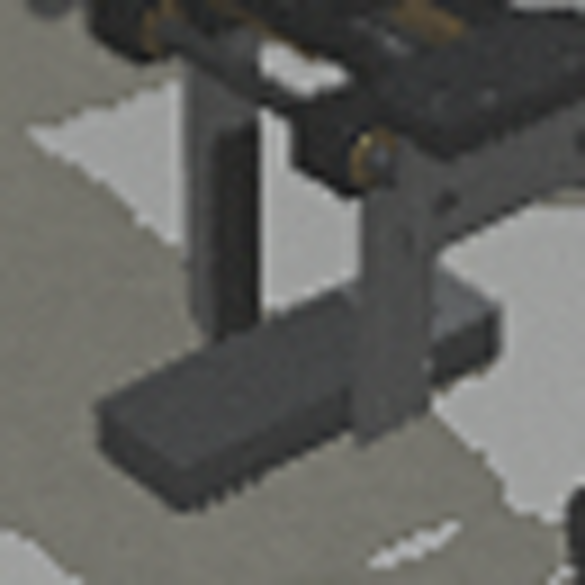

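The fingers now straddle the bar, with the near tip just below its lower edge at crop (360,445). Closing.

Request:
drive_tool:
  motion:
    - {"travel":[0,0,0],"spin":0}
    - {"travel":[0,0,0],"spin":0}
    - {"travel":[0,0,0],"spin":0}
    - {"travel":[0,0,0],"spin":0}
    - {"travel":[0,0,0],"spin":0}
    - {"travel":[0,0,0],"spin":0}
    - {"travel":[0,0,0],"spin":0}
    - {"travel":[0,0,0],"spin":0}
  fingers: 30
  squeeze: 30

```text
clock: 10.75
eef_pos: [432.8, 187.5, 10.1]
ee_rot: [[0.415, 0.01, 0.91], [-0.91, 0.002, 0.415], [0.002, -1.0, 0.01]]
force: [-0.1, -0.1, -0.3]
gripper_width: 39.4
```

Request:
drive_tool:
  motion:
    - {"travel":[0,-15,0],"spin":0}
    - {"travel":[0,-30,0],"spin":0}
    - {"travel":[0,-30,0],"spin":0}
    - {"travel":[0,0,0],"spin":0}
    - {"travel":[0,0,0],"spin":0.13}
    - {"travel":[0,0,0],"spin":0.13}
    - {"travel":[0,0,0],"spin":0}
    - {"travel":[0,0,0],"spin":0}

```text
clock: 11.75
eef_pos: [430.7, 186.8, 88.0]
ee_rot: [[0.164, 0.008, 0.986], [-0.986, 0.002, 0.164], [-0.0, -1.0, 0.008]]
force: [-0.5, -0.0, -1.5]
gripper_width: 39.9
```

```bash
python3 -c "
from wb import *
c=cam('wrist','w4')"
python3 d.py 505 50 84 -80.6
```

```text
t 11.8 pos [430.7 186.8  88. ] yaw -80.58 w 39.5 F [ 0.9 -0.2 -0.9]
tool delta [147.2   4.3  50.9] spin 0.0 tilt [ 0.0075  0.0016 -1.    ]
```

View pics/w4.png

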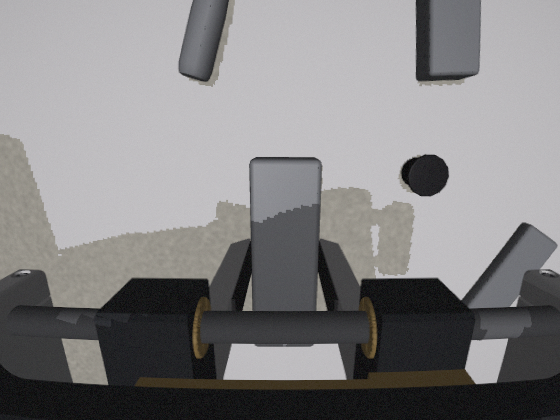

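The middle bar is held centred (opening 39.5), now aligned with the tester. I'm carrying it to about 20 mm in front of the nose.

Request:
drive_tool:
  motion:
    - {"travel":[46,0,10],"spin":0}
    - {"travel":[46,0,10],"spin":0}
    - {"travel":[46,0,10],"spin":0}
    - {"travel":[46,0,10],"spin":0}
    - {"travel":[30,0,7],"spin":0}
    - {"travel":[10,0,2],"spin":0}
    - {"travel":[0,0,0],"spin":0}
    - {"travel":[0,0,0],"spin":0}

```text
clock: 12.8
eef_pos: [518.1, -30.4, 87.0]
ee_rot: [[0.179, 0.006, 0.984], [-0.984, 0.002, 0.179], [-0.001, -1.0, 0.006]]
force: [-0.8, 0.7, -2.0]
gripper_width: 39.5
```

```bash
python3 d.py 517.5 -32 11 -80.6
```

```text
t 12.8 pos [518.1 -30.4  87. ] yaw -79.71 w 39.5 F [-0.8  0.7 -2. ]
tool delta [ 1.5 76.  -1.3] spin 0.016 tilt [ 0.0058  0.0022 -1.    ]
```

Request:
drive_tool:
  motion:
    - {"travel":[1,15,-1],"spin":0.016}
    - {"travel":[0,20,0],"spin":0}
    - {"travel":[0,20,0],"spin":0}
    - {"travel":[0,10,0],"spin":0}
    - {"travel":[0,4,0],"spin":0}
    - {"travel":[0,2,0],"spin":0}
    - {"travel":[0,0,0],"spin":0}
    - {"travel":[0,0,0],"spin":0}

```text
clock: 13.8
eef_pos: [516.7, -28.2, 12.1]
ee_rot: [[0.165, 0.006, 0.986], [-0.986, 0.002, 0.165], [-0.001, -1.0, 0.006]]
force: [-0.5, 0.4, -0.5]
gripper_width: 39.9
```

```bash
python3 d.py 517.5 -32 10.2 -80.6
```

```text
t 13.8 pos [516.7 -28.2  12.1] yaw -80.52 w 39.9 F [-0.5  0.4 -0.5]
tool delta [3.9 1.9 0.2] spin 0.001 tilt [ 0.0061  0.0023 -1.    ]
```

Request:
drive_tool:
  motion:
    - {"travel":[0,1,0],"spin":0}
    - {"travel":[0,1,0],"spin":0}
    - {"travel":[0,0,0],"spin":0}
    - {"travel":[0,0,0],"spin":0}
    - {"travel":[0,0,0],"spin":0}
    - {"travel":[0,0,0],"spin":0}
    - {"travel":[0,0,0],"spin":0}
    - {"travel":[0,0,0],"spin":0}

```text
clock: 14.8
eef_pos: [517.0, -28.3, 10.6]
ee_rot: [[0.165, 0.007, 0.986], [-0.986, 0.002, 0.165], [-0.001, -1.0, 0.007]]
force: [0.2, -0.7, -1.4]
gripper_width: 39.6
```

Request:
drive_tool:
  motion:
    - {"travel":[0,0,0],"spin":0}
    - {"travel":[0,0,0],"spin":0}
    - {"travel":[0,0,0],"spin":0}
    - {"travel":[0,0,0],"spin":0}
    - {"travel":[0,0,0],"spin":0}
    - {"travel":[0,-20,0],"spin":0}
    - {"travel":[0,-50,0],"spin":0}
    - {"travel":[0,-50,0],"spin":0}
  fingers: 60

```text
clock: 15.8
eef_pos: [514.5, -28.4, 130.6]
ee_rot: [[0.164, 0.001, 0.986], [-0.986, 0.003, 0.164], [-0.003, -1.0, 0.001]]
force: [0.2, -0.2, 0.1]
gripper_width: 60.2
```

```bash
python3 d.py 648 157.5 133 -111.3;  python3 -c "
from wb import *
c=cam('top','t5');t=c['image'][:,:,::-1]
cv2.imwrite('pics/t5c.png',cv2.resize(t[170:290,300:460],None,fx=5,fy=5,interpolation=cv2.INTER_CUBIC))"
```

```text
t 15.8 pos [514.5 -28.4 130.6] yaw -80.54 w 60.2 F [ 0.2 -0.2  0.1]
tool delta [-161.4   -1.8  162.3] spin 0.537 tilt [ 5.e-04  3.e-03 -1.e+00]
```

View pics/t5c.png

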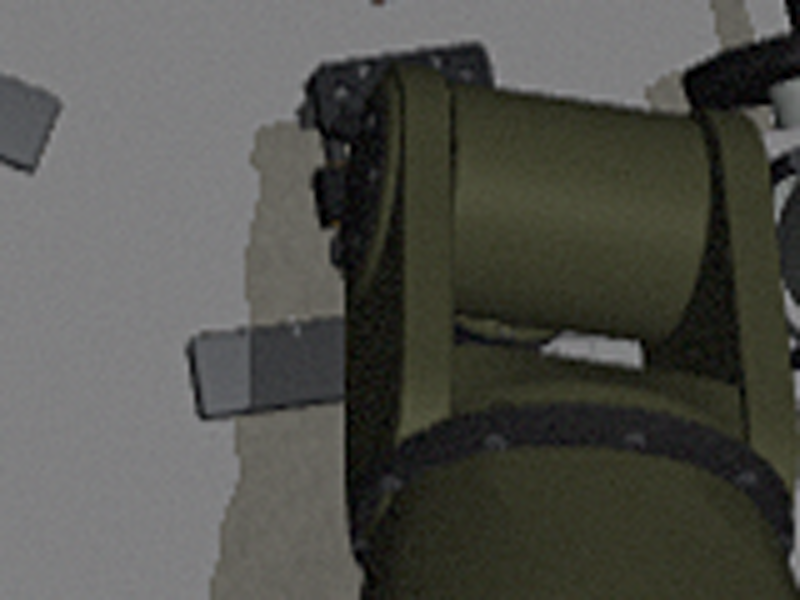

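Request:
drive_tool:
  motion:
    - {"travel":[-32,0,32],"spin":0}
    - {"travel":[-32,0,32],"spin":0}
    - {"travel":[-32,0,32],"spin":0}
    - {"travel":[-32,0,32],"spin":0}
    - {"travel":[-32,0,32],"spin":0}
    - {"travel":[0,0,0],"spin":0.18}
    - {"travel":[0,0,0],"spin":0.18}
    - {"travel":[0,0,0],"spin":0.17}

```text
clock: 16.85
eef_pos: [653.2, 161.8, 138.8]
ee_rot: [[-0.371, 0.013, 0.928], [-0.928, 0.001, -0.371], [-0.006, -1.0, 0.011]]
force: [0.2, 0.3, 0.4]
gripper_width: 59.9
```

```bash
python3 d.py 648 157.5 60 -111.3;  python3 -c "
from wb import *
c=cam('wrist','w6')";  python3 d.py 648 157.5 60 -111.3
```

```text
t 16.85 pos [653.2 161.8 138.8] yaw -111.8 w 59.9 F [0.2 0.3 0.4]
tool delta [ 6.4 78.7 -4.1] spin -0.009 tilt [ 0.0126  0.0013 -0.9999]
t 16.9 pos [653.2 161.8 138.7] yaw -112.31 w 59.6 F [ 0.8 -0.1 -0.4]
tool delta [ 6.4 78.7 -4.1] spin -0.018 tilt [ 0.0126  0.0014 -0.9999]
```

View pics/w6.png

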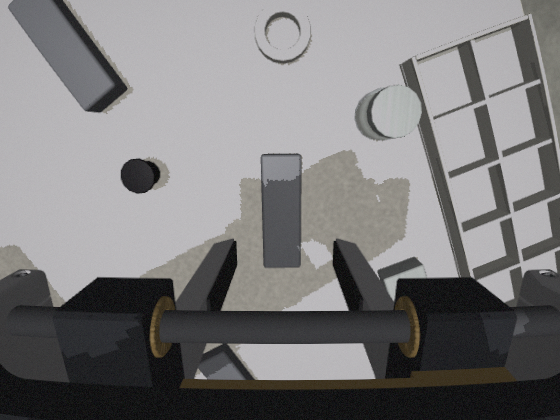

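```bash
python3 -c "
from wb import *
c=cam('wrist');
W=plane(c,[(261.5,154.5),(300.5,154.5),(263,267.5),(299.5,267.5)],14);print(W.mean(0).round(1),np.linalg.norm(W[0]-W[2]),np.linalg.norm(W[0]-W[1]))
d=W[2]+W[3]-W[0]-W[1];print(np.degrees(np.arctan2(d[1],d[0])))
g=cv2.cvtColor(c['image'],cv2.COLOR_RGB2GRAY);print(g[148:160,281],g[260:273,281],g[165,256:306],g[255,256:306])"
python3 d.py 648 157.5 50 -111.3
```

```text
[648.2 156.8  14. ] 118.4453776931584 37.89135610723078
-112.25947314981657
[187 186 186 185 186 142  64 103 123 145 147 142] [ 80  82  83  79  81  81  79  92 133 143 147 147 150] [183 188 186 184 115 101 124 146 143 141 142 142 145 143 142 144 143 141
 143 145 144 142 143 140 144 141 142 139 139 141 143 144 142 139 142 139
 140 139 139 142 140 139 132 108  97 152 185 189 184 187] [146 146 147 147 146 144 136 110  68  73  79  83  81  81  81  82  82  83
  81  80  79  79  79  83  83  81  81  81  85  82  81  81  83  80  82  85
  82  81  82  81  83  84  84  77  74 104 143 141 141 144]
t 16.95 pos [653.2 161.7 138.9] yaw -111.61 w 59.8 F [ 0.5  0.  -0.7]
tool delta [ 6.3 88.8 -4.3] spin -0.005 tilt [ 0.0126  0.0014 -0.9999]
```

Request:
drive_tool:
  motion:
    - {"travel":[6,20,-4],"spin":0}
    - {"travel":[0,30,0],"spin":0}
    - {"travel":[0,30,0],"spin":0}
    - {"travel":[0,20,0],"spin":0}
    - {"travel":[0,10,0],"spin":0}
    - {"travel":[0,5,0],"spin":0}
    - {"travel":[0,0,0],"spin":0}
    - {"travel":[0,0,0],"spin":0}

```text
clock: 17.95
eef_pos: [650.3, 157.7, 22.6]
ee_rot: [[-0.348, 0.017, 0.938], [-0.938, 0.002, -0.348], [-0.008, -1.0, 0.016]]
force: [0.0, 0.6, 0.2]
gripper_width: 60.2
```

```bash
python3 d.py 648.2 157.2 8 -111.9
```

```text
t 17.95 pos [650.3 157.7  22.6] yaw -110.34 w 60.2 F [0.  0.6 0.2]
tool delta [ 1.3 14.5 -2.1] spin 0.027 tilt [ 0.0175  0.0023 -0.9998]
```

Request:
drive_tool:
  motion:
    - {"travel":[1,5,-2],"spin":0.027}
    - {"travel":[0,5,0],"spin":0}
    - {"travel":[0,2,0],"spin":0}
    - {"travel":[0,1,0],"spin":0}
    - {"travel":[0,0,0],"spin":0}
    - {"travel":[0,0,0],"spin":0}
    - {"travel":[0,0,0],"spin":0}
    - {"travel":[0,0,0],"spin":0}

```text
clock: 18.95
eef_pos: [648.7, 157.5, 9.8]
ee_rot: [[-0.374, 0.019, 0.927], [-0.927, 0.003, -0.374], [-0.01, -1.0, 0.017]]
force: [-0.5, -0.8, -0.6]
gripper_width: 59.7
```

Request:
drive_tool:
  motion:
    - {"travel":[0,0,0],"spin":0}
    - {"travel":[0,0,0],"spin":0}
    - {"travel":[0,0,0],"spin":0}
    - {"travel":[0,0,0],"spin":0}
    - {"travel":[0,0,0],"spin":0}
    - {"travel":[0,0,0],"spin":0}
    - {"travel":[0,0,0],"spin":0}
    - {"travel":[0,0,0],"spin":0}
  fingers: 30
  squeeze: 30

```text
clock: 19.95
eef_pos: [648.7, 157.5, 9.9]
ee_rot: [[-0.374, 0.019, 0.927], [-0.927, 0.003, -0.374], [-0.01, -1.0, 0.017]]
force: [0.1, 0.2, 0.9]
gripper_width: 39.6
```

```bash
python3 d.py 648.2 157.2 8 -111.9
```

```text
t 19.95 pos [648.7 157.5   9.9] yaw -111.98 w 39.6 F [0.1 0.2 0.9]
tool delta [ 0.5  1.9 -0.4] spin -0.001 tilt [ 0.0193  0.0026 -0.9998]
```

Request:
drive_tool:
  motion:
    - {"travel":[0,-15,0],"spin":0}
    - {"travel":[0,-40,0],"spin":0}
    - {"travel":[0,-40,0],"spin":0}
    - {"travel":[0,0,0],"spin":-0.18}
    - {"travel":[0,0,0],"spin":-0.18}
    - {"travel":[0,0,0],"spin":-0.18}
    - {"travel":[0,0,0],"spin":0}
    - {"travel":[0,0,0],"spin":0}

```text
clock: 20.95
eef_pos: [647.3, 157.4, 115.4]
ee_rot: [[0.166, 0.024, 0.986], [-0.986, 0.003, 0.166], [0.001, -1.0, 0.024]]
force: [-0.9, -0.7, -1.5]
gripper_width: 39.7
```

```bash
python3 -c "
from wb import *
c=cam('wrist','w7');c=cam('top','t7');t=c['image'][:,:,::-1]
cv2.imwrite('pics/t7c.png',cv2.resize(t[180:290,310:460],None,fx=5,fy=5,interpolation=cv2.INTER_CUBIC))"; python3 d.py 517 -28.3 100 -80.6
```

```text
t 21.05 pos [647.3 157.4 115.2] yaw -80.39 w 39.3 F [ 0.3 -0.7 -1.7]
tool delta [ 161.4   11.4 -159.8] spin 0.004 tilt [ 0.0238  0.0035 -0.9997]
```

View pics/t7c.png

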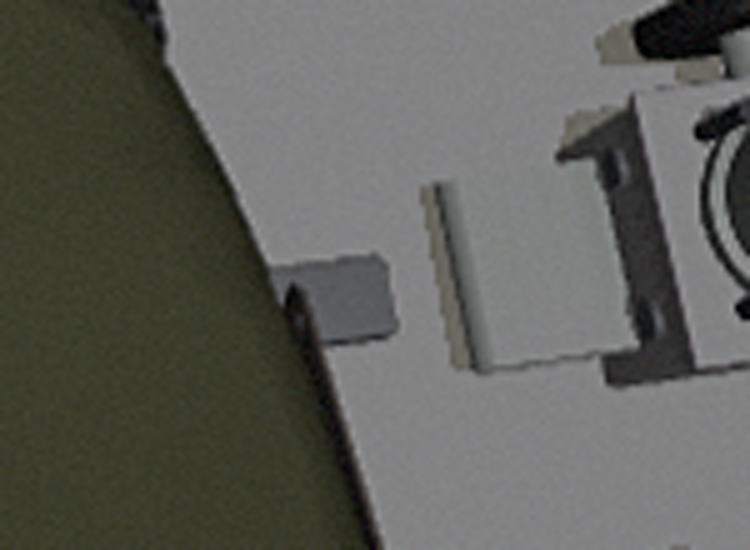

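View pics/w7.png

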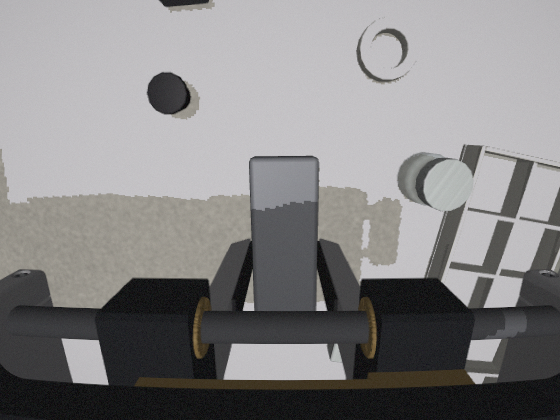

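Request:
drive_tool:
  motion:
    - {"travel":[32,0,-32],"spin":0}
    - {"travel":[32,0,-32],"spin":0}
    - {"travel":[32,0,-32],"spin":0}
    - {"travel":[32,0,-32],"spin":0}
    - {"travel":[20,0,-20],"spin":0}
    - {"travel":[11,0,-10],"spin":0}
    - {"travel":[0,0,0],"spin":0}
    - {"travel":[0,0,0],"spin":0}

```text
clock: 22.05
eef_pos: [514.0, -29.3, 111.5]
ee_rot: [[0.154, 0.025, 0.988], [-0.988, 0.003, 0.154], [0.0, -1.0, 0.025]]
force: [0.1, -0.6, -1.9]
gripper_width: 39.6
```

```bash
python3 d.py 517 -28.3 50 -80.6; python3 -c "
from h import *
c=cam('top')
f=lambda u:[((a+.5)/5-.5+310,(b+.5)/5-.5+180) for a,b in u]
print(plane(c,f([(385,255),(397,335)]),20).round(1),plane(c,f([(444,180),(475,372)]),48).round(1))"
```

```text
t 22.05 pos [514.  -29.3 111.5] yaw -81.11 w 39.6 F [ 0.1 -0.6 -1.9]
tool delta [-0.6 61.5  1.6] spin -0.009 tilt [ 0.0249  0.0035 -0.9997]
[[544.5 -85.3  20. ]
 [505.9 -89.8  20. ]] [[ 576.6 -107.5   48. ]
 [ 485.9 -118.5   48. ]]
```

Request:
drive_tool:
  motion:
    - {"travel":[0,20,1.5],"spin":-0.009}
    - {"travel":[0,20,0],"spin":0}
    - {"travel":[0,20,0],"spin":0}
    - {"travel":[0,8,0],"spin":0}
    - {"travel":[0,3,0],"spin":0}
    - {"travel":[0,1,0],"spin":0}
    - {"travel":[0,0,0],"spin":0}
    - {"travel":[0,0,0],"spin":0}

```text
clock: 23.1
eef_pos: [520.6, -25.5, 39.0]
ee_rot: [[0.168, 0.028, 0.985], [-0.986, 0.003, 0.168], [0.001, -1.0, 0.028]]
force: [-0.3, 0.1, -0.8]
gripper_width: 39.8
```

```bash
python3 d.py 517 -28.3 30 -80.6
```

```text
t 23.1 pos [520.6 -25.5  39. ] yaw -80.35 w 39.8 F [-0.3  0.1 -0.8]
tool delta [ 2.2  8.9 -4.2] spin 0.004 tilt [ 0.0283  0.0035 -0.9996]
```

Request:
drive_tool:
  motion:
    - {"travel":[2,1,-4],"spin":0}
    - {"travel":[0,2,0],"spin":0}
    - {"travel":[0,0,0],"spin":0}
    - {"travel":[0,1.5,0],"spin":0}
    - {"travel":[0,1,0],"spin":0}
    - {"travel":[0,1,0],"spin":0}
    - {"travel":[0,0,0],"spin":0}
    - {"travel":[0,0,0],"spin":0}

```text
clock: 24.1
eef_pos: [517.0, -28.4, 32.3]
ee_rot: [[0.168, 0.029, 0.985], [-0.986, 0.003, 0.168], [0.002, -1.0, 0.029]]
force: [0.2, -0.3, -2.0]
gripper_width: 39.8
```

```bash
python3 d.py 517 -28.3 30 -80.6
```

```text
t 24.1 pos [517.  -28.4  32.3] yaw -80.35 w 39.8 F [ 0.2 -0.3 -2. ]
tool delta [-0.1  2.3 -0.1] spin 0.004 tilt [ 0.0289  0.0034 -0.9996]
```

Request:
drive_tool:
  motion:
    - {"travel":[0,0.7,0],"spin":0}
    - {"travel":[0,0.7,0],"spin":0}
    - {"travel":[0,0.5,0],"spin":0}
    - {"travel":[0,0,0],"spin":0}
    - {"travel":[0,0,0],"spin":0}
    - {"travel":[0,0,0],"spin":0}
    - {"travel":[0,0,0],"spin":0}
    - {"travel":[0,0,0],"spin":0}

```text
clock: 25.1
eef_pos: [517.2, -28.4, 30.4]
ee_rot: [[0.167, 0.029, 0.985], [-0.986, 0.003, 0.167], [0.002, -1.0, 0.029]]
force: [-0.1, -0.0, -1.4]
gripper_width: 39.4
```

```bash
python3 d.py 517 -28.3 30 -80.6
```

```text
t 25.1 pos [517.2 -28.4  30.4] yaw -80.36 w 39.4 F [-0.1 -0.  -1.4]
tool delta [-0.1  0.4 -0.2] spin 0.004 tilt [ 0.0292  0.0034 -0.9996]
```

Request:
drive_tool:
  motion:
    - {"travel":[0,0,0],"spin":0}
    - {"travel":[0,0,0],"spin":0}
    - {"travel":[0,0,0],"spin":0}
    - {"travel":[0,0,0],"spin":0}
    - {"travel":[0,0,0],"spin":0}
    - {"travel":[0,0,0],"spin":0}
    - {"travel":[0,0,0],"spin":0}
    - {"travel":[0,0,0],"spin":0}
  fingers: 60

```text
clock: 26.1
eef_pos: [517.4, -28.4, 30.6]
ee_rot: [[0.168, 0.03, 0.985], [-0.986, 0.003, 0.168], [0.002, -1.0, 0.03]]
force: [0.5, 0.1, 0.9]
gripper_width: 60.0
```

```bash
python3 -c "
from wb import *
c=cam('scene','s8');t=c['image'][:,:,::-1]
cv2.imwrite('pics/s8c.png',cv2.resize(t[130:260,60:260],None,fx=4,fy=4,interpolation=cv2.INTER_CUBIC));cam('wrist','w8')"; python3 d.py 517 -28.3 10 -80.6
```

```text
t 26.2 pos [517.4 -28.4  30.6] yaw -80.36 w 60.0 F [-0.3  0.1  0. ]
tool delta [-0.2 20.6 -0.9] spin 0.004 tilt [ 0.0296  0.0033 -0.9996]
```

View pics/s8c.png

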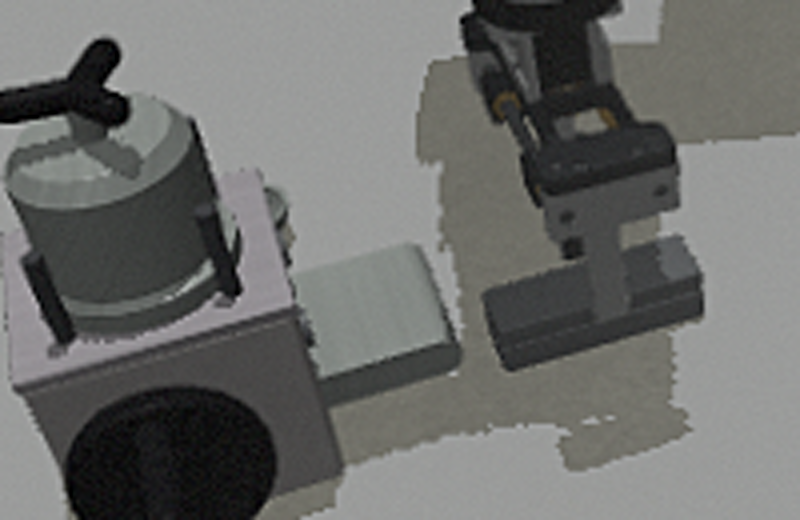

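View pics/w8.png

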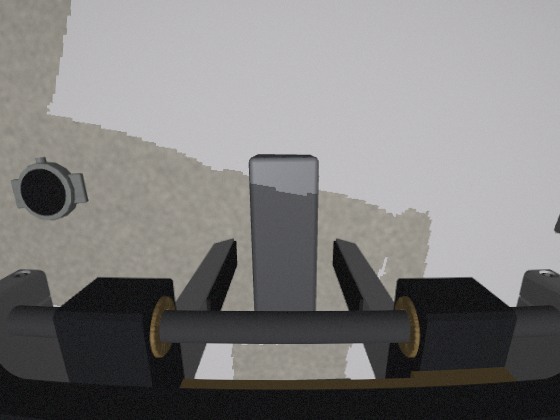

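The stack sits square in front of the nose in the scene crop. The gripper carriage hangs fairly low, so I'll regrip both bars 25 mm further back. That keeps the gripper from going over the nose.

Request:
drive_tool:
  motion:
    - {"travel":[-13,0,-0.5],"spin":0.004}
    - {"travel":[-12,0,0],"spin":0}
    - {"travel":[0,4,0],"spin":0}
    - {"travel":[0,4,0],"spin":0}
    - {"travel":[0,4,0],"spin":0}
    - {"travel":[0,3,0],"spin":0}
    - {"travel":[0,2,0],"spin":0}
    - {"travel":[0,0,0],"spin":0}

```text
clock: 27.2
eef_pos: [512.7, -2.0, 12.0]
ee_rot: [[0.163, 0.029, 0.986], [-0.987, 0.003, 0.163], [0.001, -1.0, 0.029]]
force: [-0.9, -0.0, 0.3]
gripper_width: 59.9
```

```bash
python3 d.py 512.8 -3.7 11 -80.6
```

```text
t 27.2 pos [512.7  -2.   12. ] yaw -80.6 w 59.9 F [-0.9 -0.   0.3]
tool delta [ 1.7  1.  -0.2] spin 0.0 tilt [ 0.0291  0.0033 -0.9996]
```

Closing gently on both bars.

Request:
drive_tool:
  motion:
    - {"travel":[0,0,0],"spin":0}
    - {"travel":[0,0,0],"spin":0}
    - {"travel":[0,0,0],"spin":0}
    - {"travel":[0,0,0],"spin":0}
    - {"travel":[0,0,0],"spin":0}
    - {"travel":[0,0,0],"spin":0}
    - {"travel":[0,0,0],"spin":0}
    - {"travel":[0,0,0],"spin":0}
  fingers: 34
  squeeze: 12

```text
clock: 28.2
eef_pos: [512.9, -2.0, 12.2]
ee_rot: [[0.163, 0.03, 0.986], [-0.987, 0.003, 0.163], [0.002, -1.0, 0.03]]
force: [0.3, 0.5, -0.9]
gripper_width: 40.3
```

```bash
python3 -c "
from wb import *
c=cam('scene','s9');t=c['image'][:,:,::-1]
cv2.imwrite('pics/s9c.png',cv2.resize(t[160:250,130:250],None,fx=6.5,fy=6.5,interpolation=cv2.INTER_CUBIC))"; python3 d.py 523.9 -61.4 12 -80.6
```

```text
t 28.25 pos [512.9  -2.   12.2] yaw -80.61 w 40.1 F [ 0.7 -0.5 -0.7]
tool delta [60.4  0.3  1.2] spin -0.0 tilt [ 0.0295  0.0033 -0.9996]
```

View pics/s9c.png

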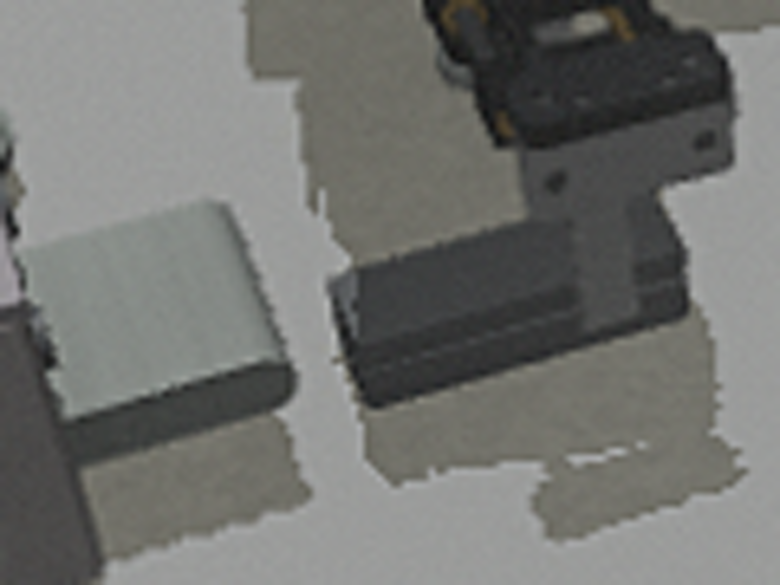

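Both bars lie flat and flush, held at 40 mm. Now sliding slowly.

Request:
drive_tool:
  motion:
    - {"travel":[3,0,0.5],"spin":0}
    - {"travel":[3,0,0.5],"spin":0}
    - {"travel":[3,0,0.2],"spin":0}
    - {"travel":[3,0,0],"spin":0}
    - {"travel":[3,0,0],"spin":0}
    - {"travel":[3,0,0],"spin":0}
    - {"travel":[3,0,0],"spin":0}
    - {"travel":[0,0,0],"spin":0}

```text
clock: 29.25
eef_pos: [517.7, -24.1, 12.2]
ee_rot: [[0.163, 0.029, 0.986], [-0.987, 0.003, 0.163], [0.001, -1.0, 0.029]]
force: [0.7, -0.1, -0.3]
gripper_width: 40.0
```

```bash
python3 d.py 523.9 -61.4 12 -80.6
```

```text
t 29.25 pos [517.7 -24.1  12.2] yaw -80.61 w 40.0 F [ 0.7 -0.1 -0.3]
tool delta [37.8  0.3  0.1] spin -0.0 tilt [ 0.0291  0.0034 -0.9996]
```

```bash
python3 -c "
from wb import *
c=cam('scene','s10');t=c['image'][:,:,::-1]
cv2.imwrite('pics/s10c.png',cv2.resize(t[160:250,120:240],None,fx=6.5,fy=6.5,interpolation=cv2.INTER_CUBIC))
c=cam('top','t10');t=c['image'][:,:,::-1]
cv2.imwrite('pics/t10c.png',cv2.resize(t[180:290,310:460],None,fx=5,fy=5,interpolation=cv2.INTER_CUBIC))"
```

```text
(no output)
```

View pics/s10c.png

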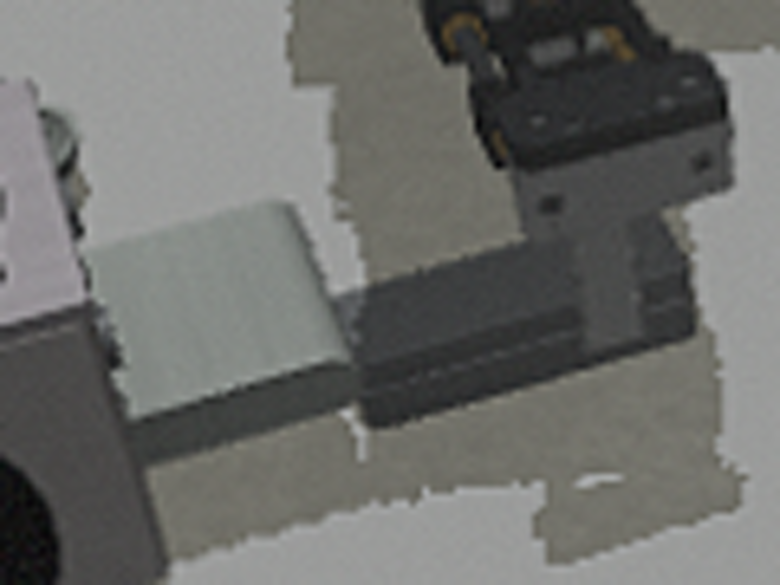

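View pics/t10c.png

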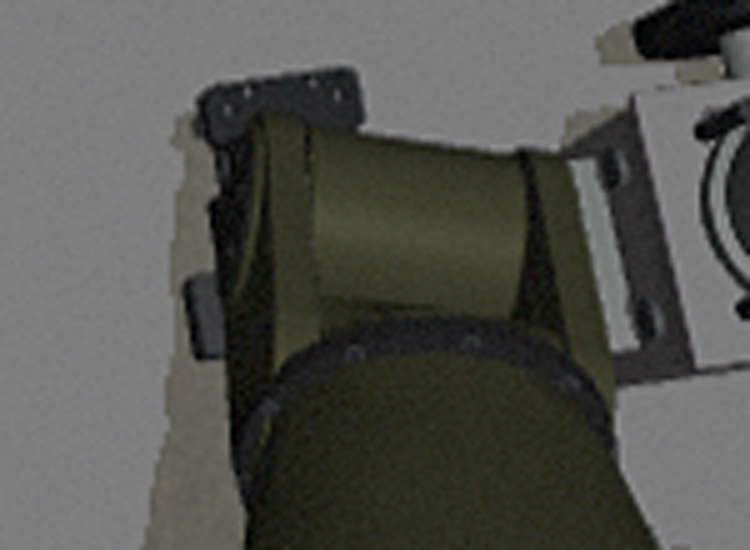

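```bash
python3 -c "
from wb import *
c=cam('top')
for z in(115,150,200,250,300): print(z,plane(c,[(432,240),(425,212),(432,262)],z).round(0)[:,:2].tolist())
c=cam('scene','s11')"
```

```text
115 [[511.0, -161.0], [573.0, -149.0], [463.0, -158.0]]
150 [[506.0, -149.0], [566.0, -137.0], [459.0, -146.0]]
200 [[499.0, -131.0], [555.0, -120.0], [455.0, -129.0]]
250 [[492.0, -114.0], [545.0, -104.0], [450.0, -112.0]]
300 [[485.0, -97.0], [535.0, -87.0], [446.0, -95.0]]
```

View pics/s11.png

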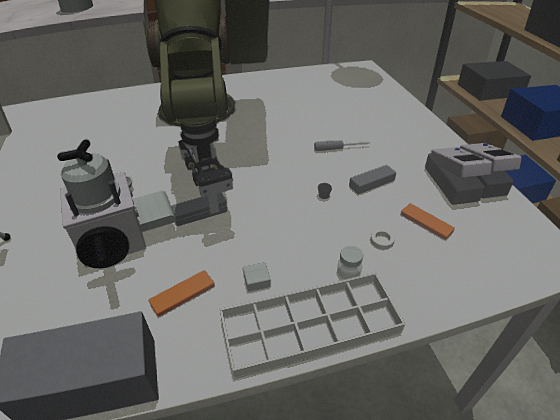

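The scene view shows the stack's end just short of the nose, the top of the stack below the nose underside, and the green wrist well clear of the tester. Continuing the slide.

Request:
drive_tool:
  motion:
    - {"travel":[2,0,0],"spin":0}
    - {"travel":[2,0,0],"spin":0}
    - {"travel":[2,0,0],"spin":0}
    - {"travel":[2.5,0,0],"spin":0}
    - {"travel":[2.5,0,0],"spin":0}
    - {"travel":[2.5,0,0],"spin":0}
    - {"travel":[2.5,0,0],"spin":0}
    - {"travel":[0,0,0],"spin":0}

```text
clock: 30.45
eef_pos: [520.4, -40.5, 12.2]
ee_rot: [[0.163, 0.029, 0.986], [-0.987, 0.004, 0.163], [0.001, -1.0, 0.029]]
force: [0.0, -0.8, -1.1]
gripper_width: 40.1
```

```bash
python3 d.py 523.9 -61.4 12 -80.6
```

```text
t 30.45 pos [520.4 -40.5  12.2] yaw -80.59 w 40.1 F [ 0.  -0.8 -1.1]
tool delta [21.2  0.2  0.1] spin 0.0 tilt [ 0.0289  0.0037 -0.9996]
```

No contact force. Continuing.

Request:
drive_tool:
  motion:
    - {"travel":[3,0,0],"spin":0}
    - {"travel":[3,0,0],"spin":0}
    - {"travel":[3,0,0],"spin":0}
    - {"travel":[3,0,0],"spin":0}
    - {"travel":[3,0,0],"spin":0}
    - {"travel":[3,0,0],"spin":0}
    - {"travel":[2.5,0,0],"spin":0}
    - {"travel":[0,0,0],"spin":0}

```text
clock: 31.45
eef_pos: [523.9, -62.3, 12.2]
ee_rot: [[0.163, 0.029, 0.986], [-0.987, 0.004, 0.163], [0.001, -1.0, 0.029]]
force: [0.1, -0.2, -1.5]
gripper_width: 40.2
```

```bash
python3 d.py 523.9 -61.4 12 -80.6;python3 -c "
from wb import *
c=cam('scene','s12');t=c['image'][:,:,::-1]
cv2.imwrite('pics/s12c.png',cv2.resize(t[160:250,120:240],None,fx=6.5,fy=6.5,interpolation=cv2.INTER_CUBIC))"
```

```text
t 31.45 pos [523.9 -62.3  12.2] yaw -80.6 w 40.2 F [ 0.1 -0.2 -1.5]
tool delta [-0.9  0.2  0.1] spin 0.0 tilt [ 0.0289  0.0036 -0.9996]
```

View pics/s12c.png

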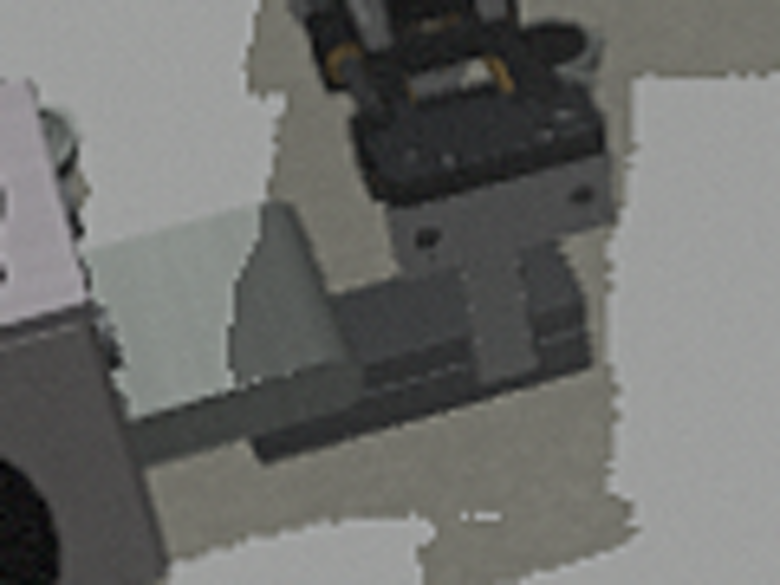

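The stack is under the nose. Releasing and backing straight up.

Request:
drive_tool:
  motion:
    - {"travel":[0,0,0],"spin":0}
    - {"travel":[0,0,0],"spin":0}
    - {"travel":[0,0,0],"spin":0}
    - {"travel":[0,0,0],"spin":0}
    - {"travel":[0,0,0],"spin":0}
    - {"travel":[0,0,0],"spin":0}
    - {"travel":[0,-10,0],"spin":0}
    - {"travel":[0,-20,0],"spin":0}
  fingers: 60

```text
clock: 32.5
eef_pos: [522.6, -62.1, 42.7]
ee_rot: [[0.164, 0.027, 0.986], [-0.987, 0.004, 0.164], [0.001, -1.0, 0.027]]
force: [0.3, 0.7, -0.2]
gripper_width: 59.9
```

Request:
drive_tool:
  motion:
    - {"travel":[0,-30,0],"spin":0}
    - {"travel":[0,-40,0],"spin":0}
    - {"travel":[0,-20,0],"spin":0}
    - {"travel":[-40,0,0],"spin":0}
    - {"travel":[-50,0,0],"spin":0}
    - {"travel":[-50,0,0],"spin":0}
    - {"travel":[-50,0,0],"spin":0}
    - {"travel":[-30,0,0],"spin":0}

```text
clock: 33.5
eef_pos: [484.2, 159.0, 143.2]
ee_rot: [[0.159, 0.036, 0.987], [-0.987, 0.004, 0.159], [0.002, -0.999, 0.036]]
force: [1.0, -0.4, -0.1]
gripper_width: 60.1
```

```bash
python3 -c "
from wb import *
c=cam('scene','s13');t=c['image'][:,:,::-1]
cv2.imwrite('pics/s13c.png',cv2.resize(t[160:250,120:240],None,fx=6.5,fy=6.5,interpolation=cv2.INTER_CUBIC))
c=cam('top','t13');t=c['image'][:,:,::-1]
cv2.imwrite('pics/t13c.png',cv2.resize(t[180:290,310:460],None,fx=5,fy=5,interpolation=cv2.INTER_CUBIC))";python3 d.py 523.9 -61.4 12 -80.6
```

```text
t 33.6 pos [484.2 159.4 143.1] yaw -80.73 w 60.1 F [-0.3 -0.   0.8]
tool delta [224.  131.6  -1.2] spin -0.002 tilt [ 0.0362  0.0038 -0.9993]
```

View pics/s13c.png

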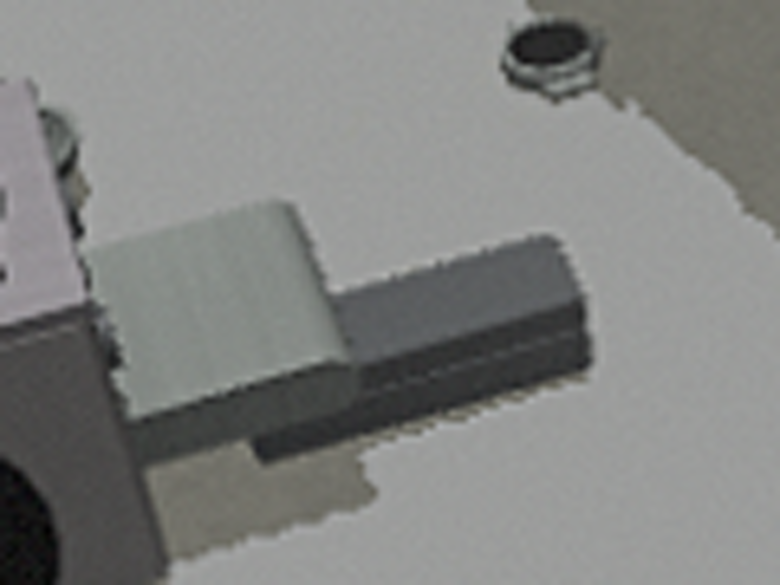

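View pics/t13c.png

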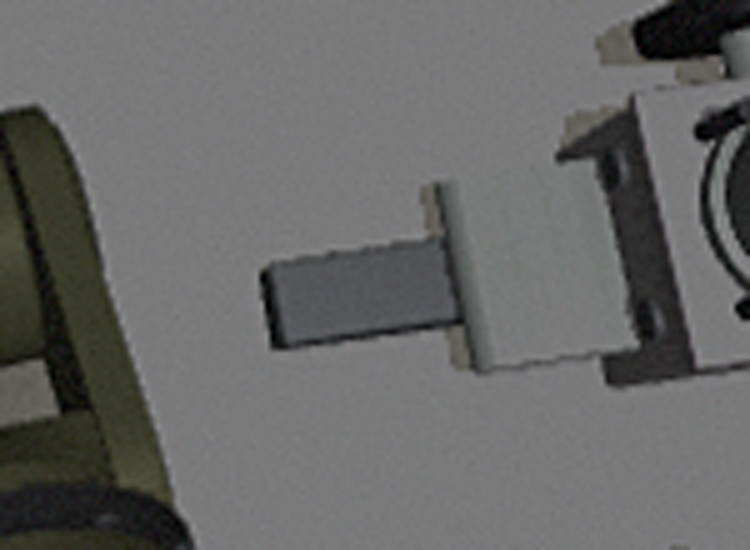

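```bash
python3 -c "
from wb import *
c=cam('top')
f=lambda u:[((a+.5)/5-.5+310,(b+.5)/5-.5+180) for a,b in u]
E=plane(c,f([(271,264),(284,346),(440,238),(460,322)]),34);N=plane(c,f([(441,182),(474,370)]),48)
print(E.round(1),N.round(1))
ax=np.array([.163,-.9866]);la=np.array([.9866,.163])
e=E[:2,:2].mean(0);n=N[:,:2].mean(0)
print('depth',120-(n-e)@ax,'lat',(n-e)@la,'sides yaw',[np.degrees(np.arctan2(*(E[i+2]-E[i])[[1,0]])).round(1) for i in(0,1)])
d=N[0]-N[1];print('nose edge',np.degrees(np.arctan2(d[1],d[0])))"
```

```text
[[ 536.8  -27.4   34. ]
 [ 497.8  -32.7   34. ]
 [ 551.  -108.4   34. ]
 [ 510.9 -116.4   34. ]] [[ 575.6 -106.1   48. ]
 [ 486.8 -118.1   48. ]]
depth 36.7703045556338 lat 0.33899226067094496 sides yaw [np.float64(-80.0), np.float64(-81.1)]
nose edge 7.7080311088504185
```

About 36.8 mm deep, 0.3 mm off laterally and square to within about 1–2°. Handing in.

```bash
python3 -c "
from station import ticket,readout
print(readout.state()['clock'],ticket.sign_off())"
```

```text
the job is handed in; nothing more can be done
33.65 None
```

I used the thin and middle bars (14 + 20 = 34 mm, leaving 3 mm under the 37 mm nose). I laid the middle bar flat in front of the nose with the thin bar on top. Then I gripped both together, slid them in and backed the arm off. I handed in at 33.7 s and left the thick bar where it lay.

**Last checks:**
- The top view puts the ends about 37 mm under the nose and 0.3 mm off its centreline.
- The bar sides run at −80.0° and −81.1°, against −80.6° for the tester measured from its housing.
- The scene view shows the stack flat and flush, with the gripper clear of everything.
- Readings after each slide step stayed within about 1.5 N, so nothing showed contact with the tester.

**What disagreed:**
- **Fingertip reach:** the tips stand only about 3 mm ahead of the TCP, not the stated 25 mm. The first grasp therefore closed above the bar without touching it; I found this in the pictures and regripped lower.
- **Nose front edge:** measured directly in the top view, the edge gave 7.7° instead of the 9.4° expected from the housing. I put that down to pixel accuracy.
- **Tool tilt:** the tool built up about 2° of tilt over the run. The bars still settled flat.

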